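# Pump up the low air isolator of the microscope table

### The job

Two hand air pumps feed the microscope table's isolators, and one has lost pressure: its red indicator pin is down. Push that pump's blue plunger knob with the fingertips, in full strokes (down to its stop, then letting it spring all the way up), again and again until its pin has popped fully out; finish with the plunger up. Only push, do not pick anything up; do not touch the pins, and leave the other pump and everything else on the table as they are.

Things in the scene. Friction and masses are not known exactly. Their poses are not given: they have to be found in the camera images.
- pump_low: The pump to be worked: at the start its pin is in. Hand air pump fixed to the table: base plate 155 x 80 mm, white barrel 52 mm across, grey indicator block. Origin: underside, on the plunger's vertical axis; +x points to the indicator block, whose pin stands 85 mm along it.
- knob_low_top (a point): Centre of the flat top (32 mm across) of this pump's blue mushroom palm knob, 54 mm across, 155 mm above the table when up. The steel rod below it slides straight down 30 mm to a stop (top then 125 mm above the table) and a spring brings it all the way up again when let go.
- plunger_low (a joint): How far this pump's plunger is pressed, m: 0 up, 0.030 fully down. It takes about 4.5 N to start and about 12 to 14 N near the bottom stop.
- pin_low: This pump's upright red indicator pin, 14 mm across, in a brass collar whose top is 70 mm above the table. Origin: centre of its tip, 74 mm above the table with the pin in, 104 mm fully out, when 6 mm of green shows below the red. A full down stroke raises it 4 to 5 mm; it stays there as the plunger returns. Once raised by 15 to 24 mm (this varies) it pops by itself to fully out and stays.
- pump_full: The other pump: its pin is fully out at the start; leave it alone. Which pump stands left and which right varies. Hand air pump fixed to the table: base plate 155 x 80 mm, white barrel 52 mm across, grey indicator block. Origin: underside, on the plunger's vertical axis; +x points to the indicator block, whose pin stands 85 mm along it.
- knob_full_top (a point): Centre of the flat top (32 mm across) of this pump's blue mushroom palm knob, 54 mm across, 155 mm above the table when up. The steel rod below it slides straight down 30 mm to a stop (top then 125 mm above the table) and a spring brings it all the way up again when let go.
- plunger_full (a joint): How far this pump's plunger is pressed, m: 0 up, 0.030 fully down. It takes about 4.5 N to start and about 12 to 14 N near the bottom stop.
- pin_full: The other pump's indicator pin, of the same size, already fully out: origin at the centre of its tip, 104 mm above the table; 28 mm of red and 6 mm of green show above the brass collar.
- beaker: Bystander: open glass beaker, 68 mm across, 85 mm tall; origin at the centre of its underside.
- petri_dish: Bystander: clear dish, 88 mm across, 14 mm tall; origin at the centre of its underside.
- vial: Bystander: amber jar, 36 mm across, 65 mm tall, blue cap; origin at the centre of its underside.
- buffer_bottle: Bystander: white bottle, 68 mm across, 150 mm tall, blue cap; origin at the centre of its underside.
- sample_jar: Bystander: glass jar, 56 mm across, 70 mm tall, green cap; origin at the centre of its underside.
- screwdriver: Bystander: screwdriver lying along its x axis, 190 mm long, orange handle.

How it is judged:
By the outcome, as a careful person would: the job done as asked, in the order asked, and still so for the second after the job is handed in, with the robot touching nothing.
It also fails if it takes over 51 s, if anything falls off the work surface, if the arm or the gripper's body presses on something with over 40 N, if the wrist force passes 120 N, or if a joint passes its speed limit or range.

### The arm

A 6-joint arm with a two-finger parallel gripper is mounted at the origin on the work surface. World frame = base frame: x ahead of the robot, y to its left, z up, the work surface at z = 0. Lengths are in mm, angles in rad, forces in N, time in s.
With the tool pointing down it reaches from about 375 to 925 mm from the base axis. Payload 5.7 kg.
Tool frame: the origin (TCP) lies at the very end of the fingers, on their centre line; the grasp point (between the pads) lies 19 mm behind it; y points along the fingers, x is the direction in which the jaws open and shut, and the axes are right-handed (so a half turn about y gives the same grasp; the last joint's range is limited). The gripper opens to 85 mm and grips with 20 to 120 N. Pads are 22 mm wide; open, the fingers measure 114 mm over their backs; the gripper's body (76 mm by 85 mm) begins 54 mm behind the grasp point. The pads swing forward as they close: fully open they stand 13 mm farther back than shut.
Start: joints at [1.15, 0.359, 1.51, -0, 1.272, -0.115], TCP at [180.626, 572.134, 231.267] pointing down, gripper open.
Joint ranges: [-2.97, 2.97], [-1.01, 2.36], [0.21, 2.38], [-0.96, 4.11], [0.2, 2.71], [-2.98, 2.98]. Speed limits (rad/s): [2.39, 2.39, 3.14, 3.14, 3.14, 3.14].

### API

Orientations are given as a 3x3 rotation matrix whose columns are the frame's x, y, z axes.
In Python, from plant import arm gives the robot as it stands. The module is installed in compiled form; this text tells all that it offers.
- The arm moves only by the tool drive_tool, never from a script. Its argument "motion" is a list of rows, each a list of 7 numbers: the shift along the world's x, y, z in m, then the turn, a rotation vector about the world's x, y, z in rad, then the finger opening in m, from 0 to 0.0854. In form: [[x, y, z, wx, wy, wz, claw], ...]. A call has exactly 8 rows; each row is the pose to reach, as a shift and turn from the pose commanded when the call began; what a row does not reach only later rows make up. A row lasts 1/10 s, in which the tool goes at most 50 mm and 8.59 degrees, less where a joint would pass 70% of its speed; a pose out of reach is approached as far as the arm can. A call with a gripper value outside its range is refused whole. The fingers move at their own pace and stop on an object; "squeeze" is the grip in N (left out, the last holds). Time passes only in rows, so rows that repeat a pose let the fingers close, or fill a call up. It gives the time, the measured TCP pose, the force and the opening at its end, in the units of the state.
- arm.read_state(): the state, without advancing time (a new reading comes with each control period).
- arm.grab_frame(name): name is "side" or "top"; returns the picture (384x512x3 uint8, blue, green, red); there is no depth.
- arm.camera_info(name): a dict with "intrinsics" (3x3 intrinsics, pixels), "cam_to_world" (4x4, takes a point from camera to world coordinates). Camera axes: x right, y up, looking along -z (the intrinsics and any distortion apply to the point x, -y, -z); pixel columns grow to the right and rows downward; lengths in mm; the calibration is good to about 2 mm. A picture is of the moment at which its call begins. camera_info takes no time and is no camera call.
- arm.close_job(): hands the job in, once; it reports no verdict.
The state is a dict: "t": time; "joint_positions": joint angles; "qd": joint speeds; "tau": joint torques, N m; "ee_pos": TCP position; "ee_rot": TCP orientation; "wrist_force": force on the tool from outside, world axes, zero at the start; "wrist_torque": the same for the moment, N m; "width": finger opening in mm.
Only numpy, scipy, OpenCV 4.12 (cv2) and the standard library are available. Lean on these libraries where they do the work, as an engineer would, in place of code of your own. Each camera call takes 0.05 s, during which the arm holds its last target. There are 200 camera calls.

## Working session

There is one attempt and no reset: what is moved stays moved. The work goes in short steps, Python scripts to look and compute and a tool call to move; the robot and the scene stay as the last step left them, time stands still between calls to the robot, and variables do not carry over. Pictures are saved under pics/ and viewed, about 8 in all and at most 12, crops included, and the job is handed in when it is done.

Besides the shell and the picture viewer there is one more tool, called after ">>>" as name(argument=value, ...) on one line, values as JSON. drive_tool: Moves the arm, as the interface text tells. Its arguments: {"type":"object","properties":{"motion":{"type":"array","items":{"type":"array","items":{"type":"number"}}},"squeeze":{"type":"number"}},"required":["motion"]}

```bash
mkdir -p pics
cat > h.py <<'E'
import numpy as np, cv2
from plant import arm
def ray(cam,u,v):
    i=arm.camera_info(cam);K=np.array(i["intrinsics"]);T=np.array(i["cam_to_world"])
    d=np.linalg.inv(K)@[u,v,1];d=T[:3,:3]@[d[0],-d[1],-d[2]]
    return T[:3,3],d
def atz(cam,u,v,z):
    o,d=ray(cam,u,v);return o+d*(z-o[2])/d[2]
def proj(cam,p):
    i=arm.camera_info(cam);K=np.array(i["intrinsics"]);T=np.array(i["cam_to_world"])
    c=T[:3,:3].T@(np.array(p)-T[:3,3]);q=K@[c[0],-c[1],-c[2]];return q[:2]/q[2]
E
python3 - <<'E'
from h import *
f=[arm.grab_frame(n) for n in("top","side")]
for n,i in zip(("top","side"),f): cv2.imwrite(f"pics/{n}0.png",cv2.resize(i,(800,600)));cv2.imwrite(f"pics/{n}0raw.png",i);print({k:np.round(v,3).tolist() if not isinstance(v,str) else v for k,v in arm.camera_info(n).items()})
print(arm.read_state())
E
```

```text
{'intrinsics': [[446.271, 0.0, 254.74], [0.0, 446.271, 195.995], [0.0, 0.0, 1.0]], 'cam_to_world': [[0.022, 0.996, -0.092, 424.622], [-1.0, 0.023, 0.007, -4.533], [0.009, 0.092, 0.996, 1298.774], [0.0, 0.0, 0.0, 1.0]]}
{'intrinsics': [[454.852, 0.0, 256.26], [0.0, 454.852, 196.196], [0.0, 0.0, 1.0]], 'cam_to_world': [[0.999, 0.027, -0.04, 505.442], [-0.047, 0.756, -0.653, -815.964], [0.012, 0.654, 0.757, 1052.673], [0.0, 0.0, 0.0, 1.0]]}
{'t': 0.1, 'joint_positions': array([ 1.14991727e+00,  3.59433668e-01,  1.51133557e+00,  3.87921652e-06,
        1.27247361e+00, -1.15095335e-01]), 'qd': array([ 0.001007  , -0.00181307, -0.00350469, -0.0017976 ,  0.00130378,
       -0.0010473 ]), 'tau': array([ 1.83157831e-04, -5.28646731e+01, -2.79351085e+01, -3.55202901e-04,
        4.99199872e-03, -4.72171439e-05]), 'ee_pos': array([180.37766472, 571.60717825, 230.53289036]), 'ee_rot': array([[ 3.01041164e-01, -6.77591067e-04, -9.53610905e-01],
       [ 9.53609738e-01, -1.50466390e-03,  3.01041865e-01],
       [-1.63884718e-03, -9.99998638e-01,  1.93191668e-04]]), 'wrist_force': array([ 0.37280512, -0.21655538, -0.33553519]), 'wrist_torque': array([ 0.00708741,  0.02376887, -0.01772934]), 'width': 85.76032696215933}
```

View pics/top0.png

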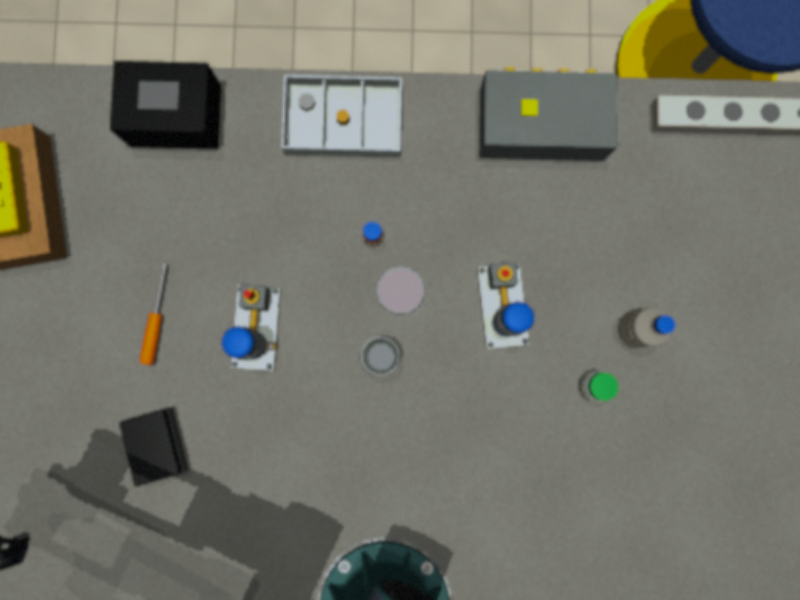

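View pics/side0.png

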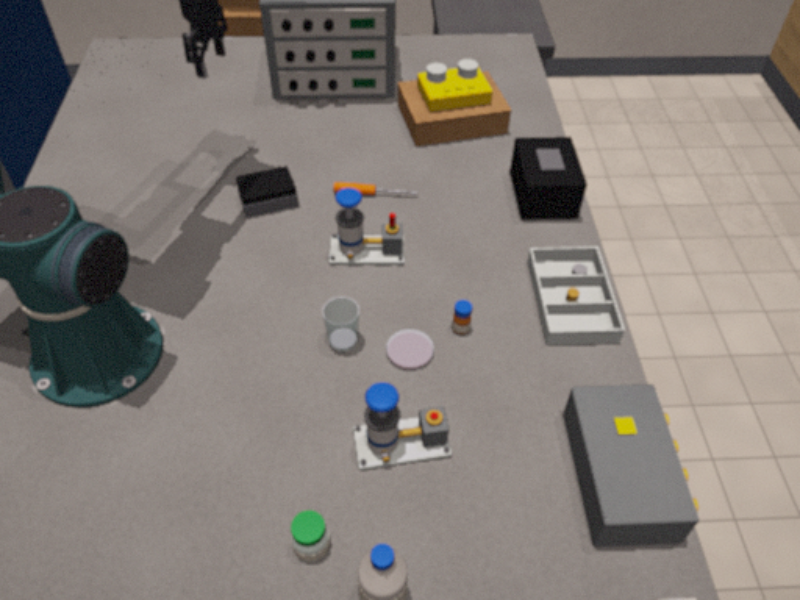

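The right-hand pump is low: its pin is only a dot at about top (505,273) and side (434,417), with its knob at top (517,318) and side (382,397). The left pump's pin stands tall at side (392,222).

Run:
```python
from h import *
def blob(n,c,lo,hi,r=28):
    i=cv2.imread(f"pics/{n}0raw.png");h=cv2.cvtColor(i,cv2.COLOR_BGR2HSV)
    m=cv2.inRange(h,np.array(lo),np.array(hi));z=np.zeros_like(m);x,y=[int(a*.64) for a in c];z[y-r:y+r,x-r:x+r]=m[y-r:y+r,x-r:x+r]
    k,l,s,ce=cv2.connectedComponentsWithStats(z);j=1+np.argmax(s[1:,4]);return ce[j],s[j]
B=((100,120,60),(130,255,255))
for nm,t,s in(("low",(517,318),(382,397)),("full",(240,342),(349,198))):
    ct,st=blob("top",t,*B,16);cs,ss=blob("side",s,*B,16)
    print(nm,ct,st,cs,ss,"top@150",atz("top",*ct,150).round(1),"side@148",atz("side",*cs,148).round(1))
    (o1,d1),(o2,d2)=ray("top",*ct),ray("side",*cs)
    a=np.linalg.lstsq(np.c_[d1,-d2],o2-o1,rcond=None)[0];p,q=o1+d1*a[0],o2+d2*a[1];print("tri",(p+q)/2,np.linalg.norm(p-q))
print("pin low top",atz("top",505*.64,273*.64,74),"side",atz("side",434*.64,417*.64,74))
print("pin full",atz("top",249*.64,296*.64,104),atz("side",392*.64,215*.64,104))
for n,c,z in(("petri",(400,290),14),("beaker",(381,355),85),("bottle",(665,325),150),("sjar",(603,386),70)):print(n,atz("top",c[0]*.64,c[1]*.64,z).round())
```

```text
low [331.25079365 202.84761905] [321 194  21  19 315] [244.01875 254.1375 ] [234 245  21  19 320] top@150 [ 517.6 -210.4  150. ] side@148 [ 515.8 -215.6  148. ]
tri [ 517.0067554  -211.82284721  142.55145345] 2.340053476964069
full [152.0152439  218.71036585] [142 209  21  20 328] [222.68874172 126.30463576] [215 121  17  12 151] top@150 [466.2 250.2 150. ] side@148 [464.7 247.4 148. ]
tri [465.45563183 251.2427709  144.84821411] 1.8426358544132135
pin low top [ 601.41625464 -201.17850037   74.        ] side [ 600.0851332  -207.77263525   74.        ]
pin full [546.86247579 244.09828033 104.        ] [550.05931942 242.91129586 104.        ]
petri [574. -16.  14.]
beaker [451.  15.  85.]
bottle [ 510. -455.  150.]
sjar [ 406. -376.   70.]
```

>>> drive_tool(motion=[[0.027,-0.04,0,0,0,0,0],[0.055,-0.08,0,0,0,0,0],[0.082,-0.12,0,0,0,0,0],[0.11,-0.16,0,0,0,0,0],[0.137,-0.2,0,0,0,0,0],[0.165,-0.24,0,0,0,0,0],[0.192,-0.28,0,0,0,0,0],[0.22,-0.32,0,0,0,0,0]])

```text
t: 0.9
ee_pos: [401.1, 250.3, 231.2]
ee_rot: [[0.301, -0.0, -0.954], [0.954, -0.0, 0.301], [-0.0, -1.0, 0.0]]
wrist_force: [1.1, 0.7, -0.5]
width: -0.1
```

>>> drive_tool(motion=[[0.012,-0.048,0,0,0,0,0],[0.024,-0.096,0,0,0,0,0],[0.036,-0.144,0,0,0,0,0],[0.048,-0.192,0,0,0,0,0],[0.06,-0.24,0,0,0,0,0],[0.072,-0.288,0,0,0,0,0],[0.084,-0.336,0,0,0,0,0],[0.096,-0.384,0,0,0,0,0]])

```text
t: 1.7
ee_pos: [496.5, -133.9, 231.1]
ee_rot: [[0.301, -0.0, -0.953], [0.953, 0.0, 0.301], [0.0, -1.0, 0.0]]
wrist_force: [1.3, 0.3, -0.2]
width: -0.1
```

>>> drive_tool(motion=[[0.01,-0.04,0,0,0,0,0],[0.02,-0.078,0,0,0,0,0],[0.02,-0.078,-0.02,0,0,0,0],[0.02,-0.078,-0.04,0,0,0,0],[0.02,-0.078,-0.055,0,0,0,0],[0.02,-0.078,-0.061,0,0,0,0],[0.02,-0.078,-0.061,0,0,0,0],[0.02,-0.078,-0.061,0,0,0,0]])

```text
t: 2.5
ee_pos: [516.9, -209.9, 170.7]
ee_rot: [[0.301, 0.0, -0.954], [0.954, -0.0, 0.301], [-0.0, -1.0, -0.001]]
wrist_force: [0.2, -0.5, 0.1]
width: -0.2
```

Run:
```python
from h import *
s=arm.read_state();p=s["ee_pos"];print(p)
o=[]
for n in("top","side"):
    i=arm.grab_frame(n);cv2.imwrite(f"pics/{n}1raw.png",i)
    print(n,"tcp px",proj(n,p),"knob px",proj(n,[517,-212,155]))
    x,y=proj(n,p).astype(int);c=i[y-50:y+50,x-65:x+65];o.append(cv2.resize(c,None,fx=4,fy=4,interpolation=2)[:, :390]if 0 else cv2.resize(c,(400,308)))
    print("crop origin",x-65,y-50)
cv2.imwrite("pics/c1.png",np.hstack(o))
```

```text
[ 516.94963768 -209.94662214  170.74763412]
top tcp px [332.53518137 202.4627876 ] knob px [332.21636843 202.93520994]
crop origin 267 152
side tcp px [244.37206507 246.67234073] knob px [244.46785007 251.19327355]
crop origin 179 196
```

View pics/c1.png

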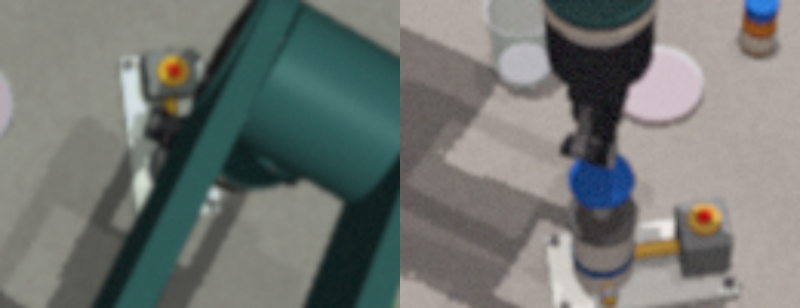

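>>> drive_tool(motion=[[0,-0.003,-0.008,0,0,0,0],[0,-0.003,-0.015,0,0,0,0],[0,-0.003,-0.022,0,0,0,0],[0,-0.003,-0.029,0,0,0,0],[0,-0.003,-0.036,0,0,0,0],[0,-0.003,-0.042,0,0,0,0],[0,-0.003,-0.045,0,0,0,0],[0,-0.003,-0.045,0,0,0,0]])

```text
t: 3.4
ee_pos: [517.1, -213.4, 125.6]
ee_rot: [[0.301, 0.001, -0.954], [0.954, -0.001, 0.301], [-0.001, -1.0, -0.001]]
wrist_force: [-2.0, -1.1, 10.6]
width: -0.4
```

>>> drive_tool(motion=[[0,0,-0.001,0,0,0,0],[0,0,-0.002,0,0,0,0],[0,0,-0.002,0,0,0,0],[0,0,-0.002,0,0,0,0],[0,0,-0.002,0,0,0,0],[0,0,-0.002,0,0,0,0],[0,0,-0.002,0,0,0,0],[0,0,-0.002,0,0,0,0]])

```text
t: 4.2
ee_pos: [517.1, -213.4, 125.0]
ee_rot: [[0.301, 0.001, -0.954], [0.954, -0.001, 0.301], [-0.001, -1.0, -0.002]]
wrist_force: [-3.6, 0.6, 18.6]
width: -0.1
```

>>> drive_tool(motion=[[0,0,0.018,0,0,0,0],[0,0,0.038,0,0,0,0],[0,0,0.04,0,0,0,0],[0,0,0.04,0,0,0,0],[0,0,0.022,0,0,0,0],[0,0,0.007,0,0,0,0],[0,0,0,0,0,0,0],[0,0,-0.001,0,0,0,0]])

```text
t: 5.0
ee_pos: [518.0, -213.6, 124.8]
ee_rot: [[0.301, 0.003, -0.954], [0.954, -0.002, 0.301], [-0.001, -1.0, -0.003]]
wrist_force: [-7.2, 4.2, 39.6]
width: -0.0
```

```bash
cat > look.py <<'E'
import sys
from h import *
i=arm.grab_frame("side");s=arm.read_state();print(s["t"],s["ee_pos"].round(1),s["wrist_force"].round(1))
cv2.imwrite(f"pics/s{sys.argv[1]}.png",cv2.resize(i[180:340,170:370],(750,600)))
h=cv2.cvtColor(i[225:290,260:300],cv2.COLOR_BGR2HSV)
m=cv2.inRange(h,np.array([0,150,80]),np.array([6,255,255]))|cv2.inRange(h,np.array([172,150,80]),np.array([180,255,255]))
v,u=np.nonzero(m);print("red",len(v),"rows",v.min()+225,v.max()+225,"mean",u.mean()+260,v.mean()+225)
for z in(74,84,94,104):print(z,proj("side",[600,-206,z]).round(1))
E
python3 look.py 2
```

```text
5.05 [ 518.  -213.5  124.9] [-4.   2.5 30.2]
red 18 rows 262 267 mean 277.5 264.44444444444446
74 [277.7 266.3]
84 [277.9 264.1]
94 [278.1 261.9]
104 [278.3 259.7]
```

View pics/s2.png

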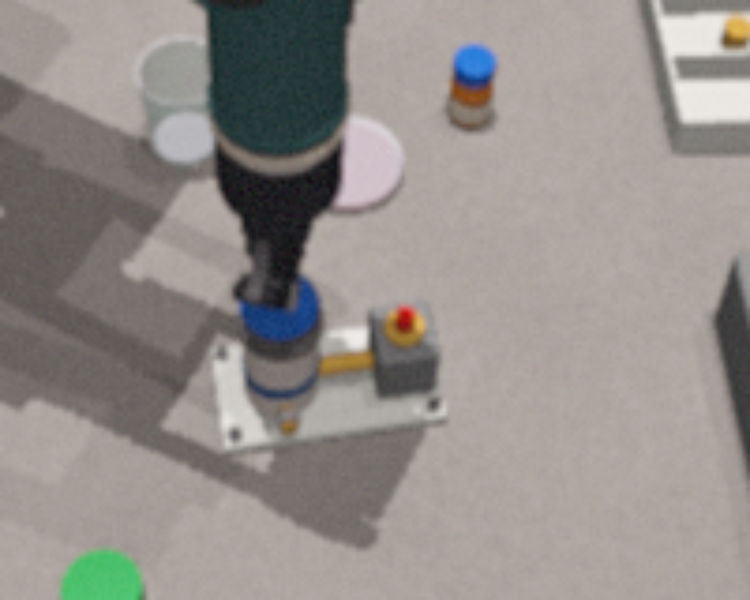

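>>> drive_tool(motion=[[0,0,0.018,0,0,0,0],[0,0,0.038,0,0,0,0],[0,0,0.04,0,0,0,0],[0,0,0.04,0,0,0,0],[0,0,0.022,0,0,0,0],[0,0,0.008,0,0,0,0],[0,0,0.001,0,0,0,0],[0,0,0,0,0,0,0]])

```text
t: 5.85
ee_pos: [517.5, -213.3, 124.7]
ee_rot: [[0.301, 0.002, -0.954], [0.954, -0.001, 0.301], [-0.001, -1.0, -0.002]]
wrist_force: [-8.4, 3.7, 44.4]
width: 0.1
```

>>> drive_tool(motion=[[0,0,0.018,0,0,0,0],[0,0,0.038,0,0,0,0],[0,0,0.04,0,0,0,0],[0,0,0.04,0,0,0,0],[0,0,0.022,0,0,0,0],[0,0,0.008,0,0,0,0],[0,0,0.001,0,0,0,0],[0,0,0,0,0,0,0]])

```text
t: 6.65
ee_pos: [517.3, -213.2, 124.7]
ee_rot: [[0.301, 0.001, -0.954], [0.954, -0.001, 0.301], [-0.0, -1.0, -0.002]]
wrist_force: [-9.0, 4.7, 46.6]
width: 0.1
```

```bash
python3 look.py 3
```

```text
6.7 [ 517.2 -213.2  124.8] [-6.4  3.7 36.4]
red 26 rows 258 266 mean 277.84615384615387 261.5
74 [277.7 266.3]
84 [277.9 264.1]
94 [278.1 261.9]
104 [278.3 259.7]
```

>>> drive_tool(motion=[[0,0,0.018,0,0,0,0],[0,0,0.038,0,0,0,0],[0,0,0.04,0,0,0,0],[0,0,0.04,0,0,0,0],[0,0,0.022,0,0,0,0],[0,0,0.008,0,0,0,0],[0,0,0.002,0,0,0,0],[0,0,0.001,0,0,0,0]])

```text
t: 7.5
ee_pos: [517.2, -213.1, 124.8]
ee_rot: [[0.301, 0.001, -0.954], [0.954, -0.001, 0.301], [-0.0, -1.0, -0.001]]
wrist_force: [-6.1, 3.0, 38.1]
width: 0.2
```

```bash
python3 look.py 4
```

```text
7.55 [ 517.1 -213.1  124.9] [-4.9  3.6 28.7]
red 26 rows 257 266 mean 277.88461538461536 261.1923076923077
74 [277.7 266.3]
84 [277.9 264.1]
94 [278.1 261.9]
104 [278.3 259.7]
```

View pics/s4.png

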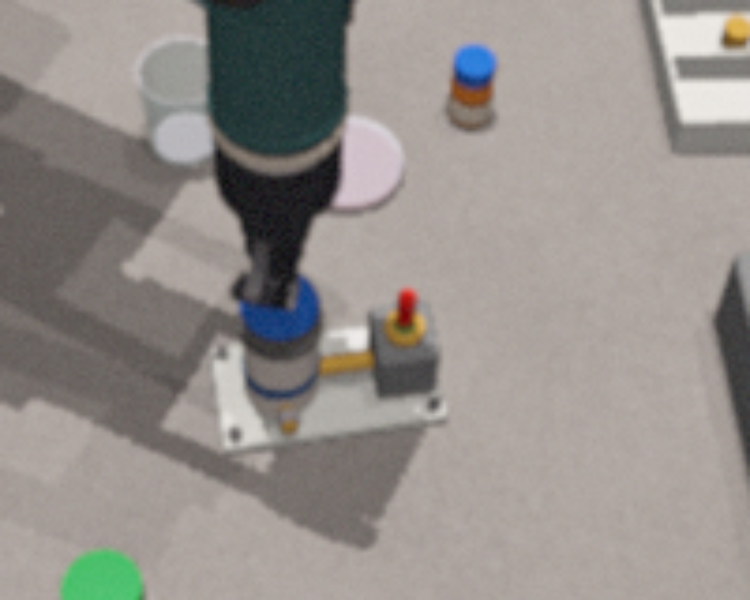

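Pin is now tall, tip near crop (407,292), with a greenish band at its foot. Releasing, then checking closely.

>>> drive_tool(motion=[[0,0,0.018,0,0,0,0],[0,0,0.04,0,0,0,0],[0,0,0.07,0,0,0,0],[-0.02,0.04,0.09,0,0,0,0],[-0.03,0.08,0.09,0,0,0,0],[-0.04,0.12,0.09,0,0,0,0],[-0.05,0.16,0.09,0,0,0,0],[-0.05,0.16,0.09,0,0,0,0]])

```text
t: 8.35
ee_pos: [462.5, -48.3, 210.8]
ee_rot: [[0.298, -0.007, -0.955], [0.955, 0.003, 0.298], [0.001, -1.0, 0.007]]
wrist_force: [0.4, -0.3, -0.3]
width: 0.2
```

```bash
python3 look.py 5
python3 - <<'E'
from h import *
acc=np.mean([arm.grab_frame("side").astype(float) for _ in range(8)],0).astype(np.uint8)
cv2.imwrite("pics/s5raw.png",acc)
a=cv2.resize(acc[235:305,220:293],(417,400),interpolation=cv2.INTER_CUBIC)
b=cv2.imread("pics/side0raw.png")[112:175,200:265];b=cv2.resize(b,(371,360),interpolation=cv2.INTER_CUBIC);b=cv2.copyMakeBorder(b,0,40,0,0,0)
cv2.imwrite("pics/c5.png",np.hstack([a,b]))
h=cv2.cvtColor(acc,cv2.COLOR_BGR2HSV)
for r in range(252,274):print(r,h[r,277].tolist(),h[r,278].tolist())
m=cv2.inRange(h,np.array((100,120,60)),np.array((130,255,255)));m=m[235:275,225:262]
v,u=np.nonzero(m);print("knob",u.mean()+225,v.mean()+235,len(v),"was 244.02 254.14")
E
```

```text
8.4 [464.1 -50.5 211.2] [ 0.3 -0.6 -0.1]
red 32 rows 257 265 mean 277.9375 261.0
74 [277.7 266.3]
84 [277.9 264.1]
94 [278.1 261.9]
104 [278.3 259.7]
252 [11, 22, 160] [13, 22, 159]
253 [11, 22, 159] [14, 21, 159]
254 [14, 21, 159] [14, 21, 159]
255 [12, 24, 161] [11, 22, 161]
256 [4, 59, 174] [3, 69, 180]
257 [1, 131, 198] [1, 157, 203]
258 [1, 196, 212] [1, 222, 214]
259 [2, 224, 214] [2, 240, 216]
260 [1, 229, 204] [1, 226, 214]
261 [0, 226, 174] [1, 226, 191]
262 [179, 236, 119] [179, 237, 131]
263 [0, 237, 98] [0, 233, 103]
264 [0, 245, 102] [0, 240, 105]
265 [0, 238, 103] [1, 238, 105]
266 [4, 211, 93] [7, 212, 94]
267 [21, 164, 73] [24, 144, 71]
268 [25, 158, 116] [27, 150, 102]
269 [21, 162, 178] [21, 163, 169]
270 [21, 166, 195] [21, 168, 193]
271 [20, 162, 162] [19, 160, 164]
272 [15, 79, 119] [15, 68, 124]
273 [0, 4, 125] [150, 4, 132]
knob 243.96987951807228 253.9879518072289 332 was 244.02 254.14
```

View pics/c5.png

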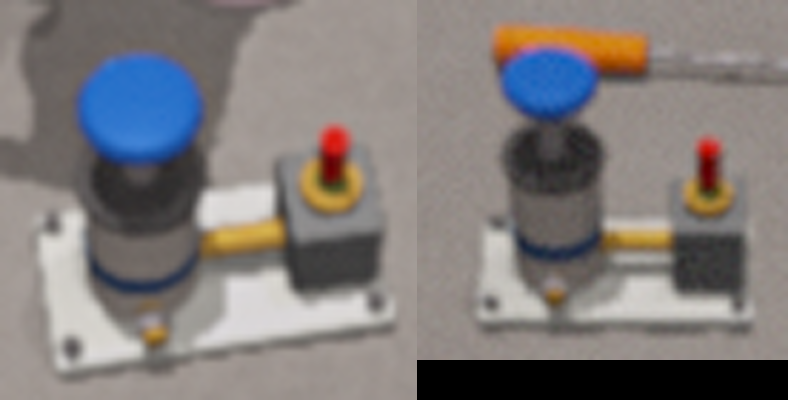

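Run:
```python
from h import *
def red(f,c):
    i=cv2.imread(f);x,y=c;h=cv2.cvtColor(i,cv2.COLOR_BGR2HSV)[y-16:y+16,x-12:x+12].astype(float)
    hue=np.minimum(h[...,0],180-h[...,0])
    m=(hue<7)&(h[...,1]>120);v,u=np.nonzero(m);b=m&(h[...,2]>165);V,U=np.nonzero(b)
    print(f,len(v),"rows",v.min()+y-16,v.max()+y-16,"bright tip",len(V),U.mean()+x-12,V.mean()+y-16,V.min()+y-16)
red("pics/side0raw.png",(278,267)); red("pics/s5raw.png",(278,262)); red("pics/side0raw.png",(251,140))
q=atz("side",434*.64,417*.64,74)
for z in(70,74,89,98,104):print(z,proj("side",[600,-206,z]).round(2),"full",proj("side",[549,243,z]).round(2))
i=cv2.imread("pics/s5raw.png");j=cv2.imread("pics/side0raw.png")
h=cv2.cvtColor(j,cv2.COLOR_BGR2HSV)
for r in range(132,154):print(r,h[r,250].tolist(),h[r,251].tolist())
```

```text
pics/side0raw.png 10 rows 265 267 bright tip 10 277.5 265.8 265
pics/s5raw.png 35 rows 257 266 bright tip 21 278.0 259.0 257
pics/side0raw.png 27 rows 136 144 bright tip 9 250.66666666666669 137.11111111111111 136
70 [277.6  267.13] full [250.51 145.68]
74 [277.67 266.28] full [250.51 144.74]
89 [277.96 263.04] full [250.52 141.19]
98 [278.14 261.06] full [250.53 139.04]
104 [278.26 259.73] full [250.54 137.59]
132 [16, 23, 146] [6, 24, 148]
133 [14, 22, 150] [9, 17, 149]
134 [12, 25, 152] [10, 25, 154]
135 [3, 56, 160] [5, 60, 162]
136 [1, 134, 184] [1, 128, 185]
137 [1, 212, 198] [1, 198, 202]
138 [3, 251, 182] [1, 237, 185]
139 [2, 249, 134] [0, 210, 135]
140 [3, 255, 96] [3, 255, 95]
141 [0, 255, 91] [179, 228, 95]
142 [178, 250, 94] [179, 229, 97]
143 [2, 228, 94] [179, 217, 100]
144 [5, 222, 86] [5, 238, 88]
145 [18, 181, 72] [16, 159, 74]
146 [25, 135, 106] [28, 155, 89]
147 [22, 179, 154] [21, 161, 146]
148 [20, 180, 160] [19, 168, 158]
149 [17, 143, 114] [18, 161, 114]
150 [16, 27, 104] [15, 28, 109]
151 [40, 6, 124] [174, 10, 123]
152 [168, 12, 109] [15, 5, 110]
153 [60, 4, 71] [45, 8, 67]
```

Run:
```python
from h import *
s=arm.read_state();print(s["t"],s["wrist_force"].round(1),abs(s["qd"]).max());print(arm.close_job())
```

```text
8.8 [-0.4  0.5 -0.2] 0.0058248093236565575
the job is handed in; nothing more can be done
None
```

The right-hand pump was the low one. I gave its knob five full strokes with the shut fingertips until its pin was fully out, then let the plunger up and backed away. The job is handed in, and robot time was about 9 s.

- **Pin:** its tip rose 6.8 pixels in the side view, against about 6.6 expected for the full 30 mm. A green band shows at its foot, and its colours match the other pump's fully-out pin. It may already have popped on the fourth stroke; I only looked closely after the fifth.
- **Plunger:** each stroke reached the stop, with the TCP at about 125 mm and the force above the 12–14 N spring force. After release the knob was back within 0.2 pixel of where it started.
- **Forces:** the highest wrist force read was about 47 N, at the fingertips on the stop. That is well below the 120 N limit, and I eased the last stroke slightly. Readings come only at the end of each move, so brief peaks could have been higher.
- **Other objects:** I planned the path above the other pump and the other objects, and the wrist force read near zero whenever the fingers were off the knob. I did not compare the other objects' positions before and after.

The two camera views disagreed by about 5 mm on the knob's y position, so I aimed between them. The fingertips stayed on the knob throughout, though the side view suggested they sat a little off its centre.

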